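# Open the twin-latched step-gauge case

## Robot

A 6-joint arm with a two-finger parallel gripper is mounted at the origin on a cart in front of the work surface, level with it; the furniture and walls round the work are solid. World frame = base frame: x ahead of the robot, y to its left, z up, the work surface at z = 0. Lengths are in mm, angles in rad, forces in N, time in s.
With the tool pointing down it reaches from about 250 to 800 mm from the base axis. Payload 3.9 kg.
Tool frame: the origin (TCP) lies at the very end of the fingers, on their centre line; the grasp point (between the pads) lies 19 mm behind it; z points along the fingers, y is the line along which they close (so a half turn about z gives the same grasp; the last joint's range is limited). The gripper opens to 85 mm and grips with 20 to 120 N. Pads are 22 mm wide; open, the fingers measure 114 mm over their backs; the gripper's body (76 mm by 85 mm) begins 54 mm behind the grasp point. The pads swing forward as they close: fully open they stand 13 mm farther back than shut.
Start: joints at [-1.101, 0.26, -0.138, 1.173, 0, 1.571], TCP at [237.666, -468.113, 231.304] pointing down, gripper open.
Joint ranges: [-2.78, 2.78], [-0.83, 1.72], [-1.28, 1.37], [-1.9, 2.12], [-1.57, 1.48], [-3.14, 3.14]. Speed limits (rad/s): [2.57, 2.57, 3.14, 3.14, 3.14, 3.14].

## Interface

Orientations are given as a unit quaternion [x, y, z, w].
In Python, from workcell import * gives the robot as it stands. The module is installed in compiled form; this text tells all that it offers.
- The arm moves only by the tool arm_command, never from a script. Its argument "increments" is one flat list of numbers, 7 for each row, row after row: the closure in counts, from 0 (fully open) to 255 (shut), then the shift along the tool's x, y, z in m, then the turn, a rotation vector about the tool's x, y, z in degrees. A call has 1 to 10 rows; each row is the pose to reach, as a shift and turn from the pose commanded when the call began, along the tool's axes at that moment; what a row does not reach only later rows make up. A row lasts 1/8 s, in which the tool goes at most 62.5 mm and 10.7 degrees, less where a joint would pass 70% of its speed; a pose out of reach is approached as far as the arm can. A call with a gripper value outside its range is refused whole. The fingers move at their own pace and stop on an object; the grip force is fixed at half the most. Time passes only in rows, so rows that repeat a pose let the fingers close. It gives the time, the measured TCP pose, the force, the opening and the grip force at its end, in the units of the state.
- read_state(): the state, without advancing time (a new reading comes with each control period).
- snapshot(name): name is "scene" or "top" or "wrist"; returns a dict with "pixels" (384x512x3 uint8, blue, green, red), "fx", "fy", "cx", "cy" (pixels), "D" ([k1, k2, p1, p2, k3] as OpenCV has them; the pictures are not rectified), "rvec" (rotation vector, rad) and "tvec" (3), from world to camera coordinates, as OpenCV has them. Camera axes: x right, y down, z forward; pixel columns grow to the right and rows downward; lengths in mm; the calibration is good to about 2 mm. A picture is of the moment at which its call begins. There is no depth.
- job_done(): hands the job in; it is judged then, once.
The state is a dict: "clock": time; "q": joint angles; "dq": joint speeds; "effort": joint torques, N m; "tool_pos": TCP position; "orientation": TCP orientation; "wrist_force": force on the tool from outside, world axes, zero at the start; "ft_torque": the same for the moment, N m; "opening": finger opening in mm; "finger_force": force on a finger pad.
Only numpy, scipy, OpenCV 4.12 (cv2) and the standard library are available. Lean on these libraries where they do the work, as an engineer would, in place of code of your own. Each camera call takes 0.05 s, during which the arm holds its last target. There are 200 camera calls.

## Task

Open the step-gauge case so that the gauges in it can be reached: press its two round latch buttons down together, one fingertip on each, and keep both held down until the cover has sprung up by itself. Then let go and push the cover over with the outside of the fingers until it lies back against its stop. Only touch and push, with light force: nothing is gripped or lifted, the case stays where it stands and the things around it are left alone.

Things in the scene. Friction and masses are not known exactly. Their poses are not given: they have to be found in the camera images.
- gauge_case: Grey steel instrument case with a clear cover, loose on the bench on rubber feet, 2.2 kg, 193 x 176 mm, 57 mm high. Origin: on the bench under the middle of its gauge tray; x from the latch side to the hinge side, y to the left seen from the latch side. Aluminium latch housing at x -126 to -78 mm (top 43 mm high, bar handle folded on its front), open hook channel to -65, tray to +65.
- button_left_top (a point): Centre of the top of the left latch button (seen from the latch side): round, flat, black, 21 mm across, in a steel bezel on the housing, at case x = -104, y = +31 mm, its top 54.5 mm above the bench and 9 mm over the bezel. The two buttons are 62 mm apart between centres. Between a button's rim and the cover's front edge 22 mm are free. The point moves with the button.
- button_right_top (a point): The same for the right latch button, at case x = -104, y = -31 mm.
- button_left (a joint): Travel of the left button, m: 0 up, 0.007 fully down on a hard stop; springs back, 1.2 N at the top, 4 N fully down. Each button draws back one bolt, which frees its hook on the cover at about 0.004 and snaps forward again on release; one bolt alone keeps the cover shut.
- button_right (a joint): The same for the right button.
- cover (a joint): Cover angle, rad: 0 shut, 1.85 back on its stop. Clear pane in a grey frame, 6 mm thick, top 56.5 mm high when shut, 138 mm from hinge axis to front edge, 160 g. Freed of both bolts it is lifted by a damped spring to 1.1 in 1 to 2 s and rests there. Then push it from the latch side (about 1 N); it falls back to 1.1 if let go before upright (1.57), and on to its stop beyond 1.65.
- cover_edge (a point): Middle of the cover's front edge, at half its thickness; it moves with the cover: 173 mm above the bench at 1.1 rad, 188 mm when upright. Two small latch hooks, 10 mm wide and 19 mm deep, hang under the edge at y = -31 and +31 mm. Push with the fingertips not far below the edge and follow it, so that it does not ride up against the gripper.
- hinge (a point): Middle of the cover's hinge axis, at case x = 67 mm, 50 mm above the bench; the axis runs along the case's y.
- stamp: Turned wooden hand stamp, 27 mm across, 63 mm high, standing loose at one side of the case. Origin under its centre. To be left alone.
- ink_pad: Flat ink pad, 52 x 68 x 9 mm, loose to the left of the case. Origin under its centre. To be left alone.
- tape: Small roll of tape lying flat, 72 mm across, 18 mm high, loose at one side of the case. Origin under its centre. To be left alone.
- tweezers: Steel tweezers, 125 mm long, 11 mm high, lying loose before the latch side of the case. Origin under the centre, length along y. To be left alone.
- marker: Felt marker, 136 mm long, 18 mm thick, lying loose behind the case. Origin under the centre, length along x. To be left alone.

How it is judged:
By the outcome, as a careful person would: the job done as asked, in the order asked, and still so for the second after the job is handed in, with the robot touching nothing.
It also fails if it takes over 40 s, if anything falls off the work surface, if the arm or the gripper's body presses on something with over 40 N, if the wrist force passes 120 N, or if a joint passes its speed limit or range.

## Working session

There is one attempt and no reset: what is moved stays moved. The work goes in short steps, Python scripts to look and compute and a tool call to move; the robot and the scene stay as the last step left them, time stands still between calls to the robot, and variables do not carry over. Pictures are saved under pics/ and viewed, at most 10 in all, crops included, and the job is handed in when it is done.

Besides the shell and the picture viewer there is one more tool, called after ">>>" as name(argument=value, ...) on one line, values as JSON. arm_command: Moves the arm, as the interface text tells. Its arguments: {"type":"object","properties":{"increments":{"type":"array"}},"required":["increments"]}

```bash
mkdir -p pics
python3 - <<'E'
from workcell import *
import cv2,numpy as np
s=read_state();print(s)
for n in("scene","top"):
    d=snapshot(n);np.save(n+".npy",d,allow_pickle=True);cv2.imwrite(f"pics/{n}0.png",d["pixels"])
    R=cv2.Rodrigues(np.array(d["rvec"],float))[0];print(n,d["fx"],d["cx"],d["cy"],d["D"],-R.T@np.array(d["tvec"]).ravel(),R[2])
E
```

```text
{'clock': 0.0, 'q': array([-1.10101845e+00,  2.60680991e-01, -1.39387423e-01,  1.17269465e+00,
        1.09435483e-05,  1.57079443e+00]), 'dq': array([ 1.11386015e-03,  5.90048728e-04, -1.34349879e-03, -2.33530539e-04,
       -1.01211049e-03,  3.91501135e-05]), 'effort': array([-2.07687626e-03, -4.05672061e+01,  2.53924692e+01,  1.88483525e-02,
       -2.04678258e-04,  8.76853534e-06]), 'tool_pos': array([ 237.35308912, -467.51126557,  230.45954603]), 'orientation': array([ 9.72539505e-01,  2.32735784e-01, -2.23541408e-04, -9.57637366e-04]), 'wrist_force': array([-0.42344047,  0.08479457,  0.51976998]), 'ft_torque': array([ 0.03396969, -0.03426897, -0.06025815]), 'finger_force': 0.0, 'opening': 84.89535899441715}
scene 485.7834182990787 257.0446466653654 190.38593045214333 [-0.07436544  0.          0.          0.          0.        ] [ 30.93956547 734.63125571 736.36637849] [ 0.4800302  -0.63083896 -0.60960087]
top 350.2963669365763 254.04754711029204 192.90577221285577 [-0.00021534  0.          0.          0.          0.        ] [479.08314052  71.02079461 910.34201119] [ 0.1003798  -0.01942945 -0.99475946]
```

View pics/scene0.png

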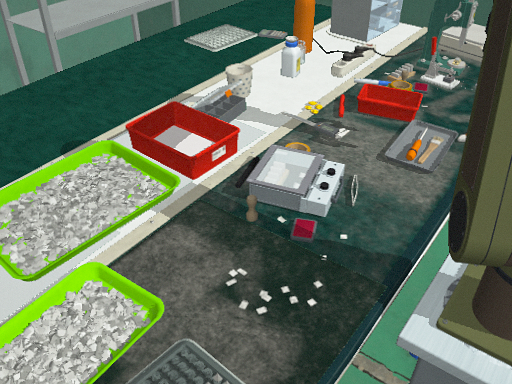

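View pics/top0.png

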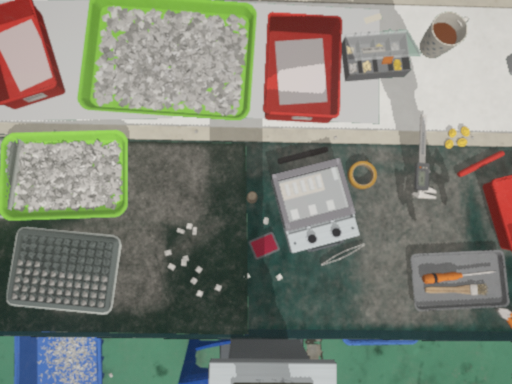

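The scene view shows the case at about (297,180). In the top view its buttons are near (312,239) and (336,229), with the ink pad at (265,245), the stamp at (252,197), the tape at (362,175), the tweezers at (343,254) and the marker at (303,156). Next I'll zoom in on both views.

Run:
```python
import cv2,numpy as np
t=np.load("top.npy",allow_pickle=True).item()["pixels"];s=np.load("scene.npy",allow_pickle=True).item()["pixels"]
a=cv2.resize(t[180:270,265:365],None,fx=4,fy=4,interpolation=cv2.INTER_CUBIC)
b=cv2.resize(s[135:225,240:340],None,fx=4,fy=4,interpolation=cv2.INTER_CUBIC)
cv2.imwrite("pics/z1.png",np.hstack([a,b]))
```

```text
(no output)
```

View pics/z1.png

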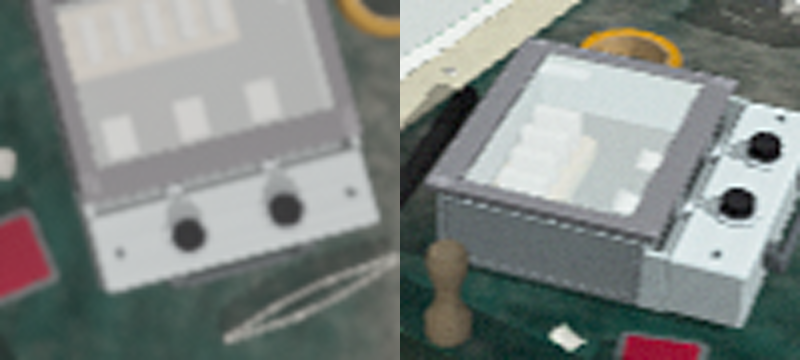

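```bash
cat > h.py <<'E'
import cv2,numpy as np
def cam(d): return np.array([[d["fx"],0,d["cx"]],[0,d["fy"],d["cy"]],[0,0,1.]]),np.array(d["D"],float)
def onplane(d,uv,z):
    K,D=cam(d);R=cv2.Rodrigues(np.array(d["rvec"],float))[0];c=-R.T@np.array(d["tvec"],float).ravel()
    n=cv2.undistortPoints(np.array([[uv]],float),K,D)[0,0];r=R.T@np.array([*n,1.])
    return c+r*(z-c[2])/r[2]
def proj(d,P):
    K,D=cam(d);return cv2.projectPoints(np.array(P,float).reshape(-1,3),np.array(d["rvec"],float),np.array(d["tvec"],float),K,D)[0][:,0]
def case(l,r):
    m=(l+r)/2;y=(l-r)[:2];y/=np.linalg.norm(y);x=np.array([y[1],-y[0]])
    return m[:2]+104*x,x,np.degrees(np.arctan2(x[1],x[0]))
E
python3 - <<'E'
from h import *
D={n:np.load(n+".npy",allow_pickle=True).item() for n in("top","scene")}
for n,g in(("top",[(312,238.8),(336.2,232.2)]),("scene",[(324.5,185.5),(331.2,171.5)])):
    d=D[n];p=d["pixels"].max(2).astype(float);P=[]
    for u,v in g:
        u0,v0=int(u)-5,int(v)-5;w=np.clip(90-p[v0:v0+11,u0:u0+11],0,60)
        yy,xx=np.mgrid[0:11,0:11];k=np.hypot(xx+u0-u,yy+v0-v)<5.5;w=w*k
        uv=(u0+(w*xx).sum()/w.sum(),v0+(w*yy).sum()/w.sum());P.append(onplane(d,uv,53.5 if n=="scene" else 54));print(n,uv,P[-1])
    print(np.linalg.norm(P[0]-P[1]),case(*P))
d=D["top"]
for nm,uv,z in(("tape",(362,175),9),("ink",(265,245),9),("stamp",(252,197),60),("twA",(322,264),5),("twB",(364,244),5)):print(nm,onplane(d,uv,z))
E
```

```text
top (np.float64(311.6743515850144), np.float64(238.2593659942363)) [457.05167108 -87.74207718  54.        ]
top (np.float64(335.9280575539568), np.float64(231.91726618705036)) [ 473.31971765 -147.20103464   54.        ]
61.64427760799245 (array([565.4988429 , -90.02575057]), array([0.96454951, 0.26390197]), np.float64(15.301718149914775))
scene (np.float64(323.8306922435363), np.float64(185.4724770642202)) [455.15187642 -80.82147007  53.5       ]
scene (np.float64(330.73899913718725), np.float64(171.42018981880932)) [ 471.01350727 -139.95883635   53.5       ]
61.227603446149644 (array([563.53225621, -83.4478998 ]), array([0.9658612 , 0.25906013]), np.float64(15.014300842240676))
tape [ 622.17601292 -228.40216076    9.        ]
ink [437.03052788  23.38299385   9.        ]
stamp [554.77368248  59.24477552  60.        ]
twA [ 390.89474549 -123.26774665    5.        ]
twB [ 443.15472022 -232.17028164    5.        ]
```

```bash
cat >> h.py <<'E'
from scipy.spatial.transform import Rotation as Ro
def target(yaw,tilt=0):
    "tool x along yaw (deg), z down; tilt>0 leans the body back (-x of the tool)"
    return Ro.from_euler('z',yaw,degrees=True)*Ro.from_euler('x',180,degrees=True)*Ro.from_euler('y',tilt,degrees=True)
def inc(s,p,R):
    R0=Ro.from_quat(s["orientation"]);d=R0.inv().apply(np.array(p,float)-s["tool_pos"])/1000
    r=(R0.inv()*R).as_rotvec(degrees=True);return d.round(4),r.round(2)
def cc(s,o,yaw):
    a=np.radians(yaw);x=np.array([np.cos(a),np.sin(a)]);y=np.array([-x[1],x[0]]);q=s["tool_pos"][:2]-o
    return np.array([q@x,q@y,s["tool_pos"][2]])
E
python3 - <<'E'
from workcell import *
from h import *
s=read_state();print(inc(s,(464,-115,190),target(15.2)),inc(s,(464,-115,190),target(15.2,8)), target(15.2,8).apply([0,0,-1]))
E
```

```text
(array([ 0.3617, -0.2117,  0.0409]), array([-1.000e-01,  1.000e-02,  1.172e+01])) (array([ 0.3617, -0.2117,  0.0409]), array([-0.92,  7.98, 11.69])) [-0.13430434 -0.03648968  0.99026807]
```

>>> arm_command(increments=[60, 0.036, -0.021, 0.004, 0, 0, 1.2, 60, 0.08, -0.047, 0.009, 0, 0, 2.6, 60, 0.125, -0.073, 0.014, 0, 0, 4, 60, 0.17, -0.1, 0.019, 0, 0, 5.5, 60, 0.215, -0.126, 0.024, 0, 0, 7, 60, 0.26, -0.152, 0.029, 0, 0, 8.4, 60, 0.3, -0.176, 0.034, 0, 0, 9.7, 60, 0.335, -0.196, 0.038, 0, 0, 10.9, 60, 0.362, -0.212, 0.041, 0, 0, 11.7, 60, 0.362, -0.212, 0.041, 0, 0, 11.7])

```text
clock: 1.35
tool_pos: [465.0, -113.6, 189.6]
orientation: [0.991, 0.134, -0.0, -0.0]
wrist_force: [-1.2, 0.5, -0.7]
opening: 65.2
finger_force: 0.0
```

Run:
```python
from workcell import *
from h import *
s=read_state();print(s["clock"],s["tool_pos"],s["opening"],s["wrist_force"],s["q"])
d=snapshot("wrist");np.save("w1.npy",d,allow_pickle=True);cv2.imwrite("pics/w1.png",d["pixels"])
R=cv2.Rodrigues(np.array(d["rvec"],float))[0];c=-R.T@np.array(d["tvec"],float).ravel();print(c,R[2],d["fx"])
print(proj(d,[[457,-87.7,54.5],[473.3,-147.2,54.5],[455,-80.8,54.5],[471,-140,54.5],s["tool_pos"]]))
```

```text
1.35 [ 464.95036816 -113.61959498  189.64567388] 65.22046355670966 [-1.21479824  0.52887563 -0.67363789] [-2.39789456e-01  2.05041306e-01 -3.24374850e-01  1.04246778e+00
  1.75166960e-04  2.63266249e+00]
[542.87563116 -91.06336937 332.32186695] [-0.30683915 -0.08294584 -0.94814014] 316.4218257019042
[[227.02279444 181.54227445]
 [294.39307291 181.65052624]
 [219.19554883 181.64588368]
 [286.14963932 181.96392919]
 [257.51842504 255.00738656]]
```

View pics/w1.png

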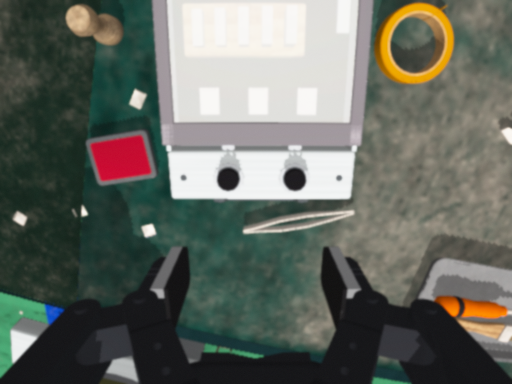

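The wrist view shows the buttons at (228,179) and (294,179), within 2.5 px of where the top camera put them. The camera sits on the cover side, so I'll make a half turn to keep it out of the cover's swing. That also gives me a second wrist view.

>>> arm_command(increments=[100, 0, 0, 0, 0, 0, -10, 100, 0, 0, 0, 0, 0, -20, 100, 0, 0, 0, 0, 0, -30, 100, 0, 0, 0, 0, 0, -40, 100, 0, 0, 0, 0, 0, -50, 100, 0, 0, 0, 0, 0, -60, 100, 0, 0, 0, 0, 0, -70, 100, 0, 0, 0, 0, 0, -80, 100, 0, 0, 0, 0, 0, -90, 100, 0, 0, 0, 0, 0, -90])

```text
clock: 2.65
tool_pos: [463.7, -116.2, 190.3]
orientation: [0.609, 0.793, -0.0, -0.0]
wrist_force: [0.7, -0.1, 0.1]
opening: 51.8
finger_force: 0.0
```

>>> arm_command(increments=[110, 0, 0, 0, 0, 0, -10, 110, 0, 0, 0, 0, 0, -20, 110, 0, 0, 0, 0, 0, -30, 110, 0, 0, 0, 0, 0, -40, 110, 0, 0, 0, 0, 0, -50, 110, 0, 0, 0, 0, 0, -60, 110, 0, 0, 0, 0, 0, -70, 110, 0, 0, 0, 0, 0, -80, 110, 0, 0, 0, 0, 0, -90, 110, 0, 0, 0, 0, 0, -90])

```text
clock: 3.9
tool_pos: [464.1, -115.7, 190.3]
orientation: [-0.13, 0.992, -0.0, -0.0]
wrist_force: [-0.9, 0.2, -0.1]
opening: 48.3
finger_force: 0.0
```

Run:
```python
from workcell import *
from h import *
s=read_state();print(s["clock"],s["tool_pos"],s["opening"],s["wrist_force"],s["q"])
d=snapshot("wrist");np.save("w2.npy",d,allow_pickle=True);cv2.imwrite("pics/w2.png",d["pixels"])
g2=proj(d,[[457,-87.7,54.5],[473.3,-147.2,54.5]]);print(g2)
for d,g in((np.load("w1.npy",allow_pickle=True).item(),[(228,179),(294.5,179)]),(d,g2)):
    p=d["pixels"].max(2).astype(float);P=[]
    for u,v in g:
        for it in range(4):
            r=13;u0,v0=int(round(u))-r,int(round(v))-r;w=np.clip(80-p[v0:v0+2*r+1,u0:u0+2*r+1],0,50)
            yy,xx=np.mgrid[0:2*r+1,0:2*r+1];w=w*(np.hypot(xx+u0-u,yy+v0-v)<13)
            u,v=u0+(w*xx).sum()/w.sum(),v0+(w*yy).sum()/w.sum()
        P.append(onplane(d,(u,v),54));print(u,v,P[-1])
    print(np.linalg.norm(P[0]-P[1]),case(*P))
```

```text
3.9 [ 464.06322248 -115.69186144  190.28562983] 48.27506795688572 [-0.90696618  0.16269543 -0.14158997] [-2.44183764e-01  2.03437772e-01 -3.24725416e-01  1.04293342e+00
 -2.05686280e-04 -5.04661553e-01]
[[285.06028937 182.22767026]
 [217.88700467 182.73605003]]
227.8392880427696 178.40337723301604 [459.94873335 -87.70075235  54.        ]
294.3530024071303 178.54947628651357 [ 475.98441103 -146.37073707   54.        ]
60.82195381250326 (array([568.28690109, -89.61619677]), array([0.96461855, 0.2636495 ]), np.float64(15.286721270798658))
284.0305899986374 181.6639187900259 [456.85558485 -88.68386827  54.        ]
217.90630923368536 182.13579745464392 [ 472.89261027 -147.33105613   54.        ]
60.800319308900754 (array([565.1911289 , -90.57585226]), array([0.96458684, 0.26376548]), np.float64(15.293610337379997))
```

View pics/w2.png

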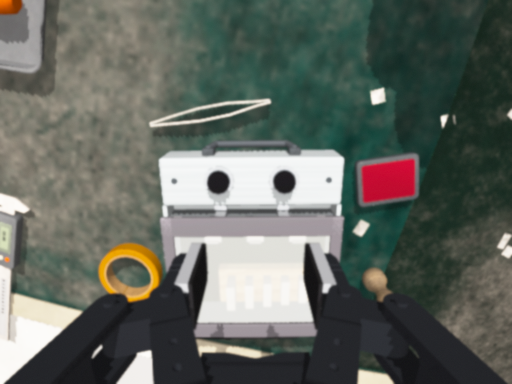

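The half-turned view shows the buttons at (284,182) and (218,182) and the fingers' spacing matching theirs. The camera is now on the robot side. Averaging both wrist views and the top view puts the midpoint at (466,-117.5) with yaw 15.3°.

Run:
```python
from workcell import *
from h import *
s=read_state();R=target(195.3,-5);print(R.apply([0,0,-1]));print(inc(s,(465,-117.5,72),R))
```

```text
[-0.08406672 -0.02299805  0.9961947 ]
(array([-0.0004, -0.0021,  0.1183]), array([-0.02, -5.01, -0.39]))
```

>>> arm_command(increments=[112, 0, -0.001, 0.02, 0, -1, -0.4, 112, 0, -0.002, 0.045, 0, -2.5, -0.4, 112, 0, -0.002, 0.07, 0, -4, -0.4, 112, 0, -0.002, 0.09, 0, -5, -0.4, 112, 0, -0.002, 0.108, 0, -5, -0.4, 112, 0, -0.002, 0.118, 0, -5, -0.4, 112, 0, -0.002, 0.118, 0, -5, -0.4, 112, 0, -0.002, 0.118, 0, -5, -0.4])

```text
clock: 4.95
tool_pos: [465.7, -117.3, 72.9]
orientation: [-0.135, 0.99, 0.006, 0.044]
wrist_force: [-0.9, -0.2, -0.1]
opening: 48.1
finger_force: 0.0
```

Run:
```python
from workcell import *
from h import *
s=read_state();print(s["clock"],s["tool_pos"],s["opening"],s["wrist_force"])
d=snapshot("wrist");e=snapshot("scene")
e2=cv2.resize(e["pixels"][110:230,230:390],(512,384),interpolation=cv2.INTER_CUBIC)
cv2.imwrite("pics/w3.png",cv2.resize(np.hstack([d["pixels"],e2]),(800,300)))
print(inc(s,(465,-117.5,60),target(195.3,-5)))
```

```text
4.95 [ 465.6709694  -117.33503323   72.91988816] 48.05218556574723 [-0.88900405 -0.15726766 -0.07119593]
(array([0.0018, 0.    , 0.0128]), array([-0.03,  0.05,  0.27]))
```

View pics/w3.png

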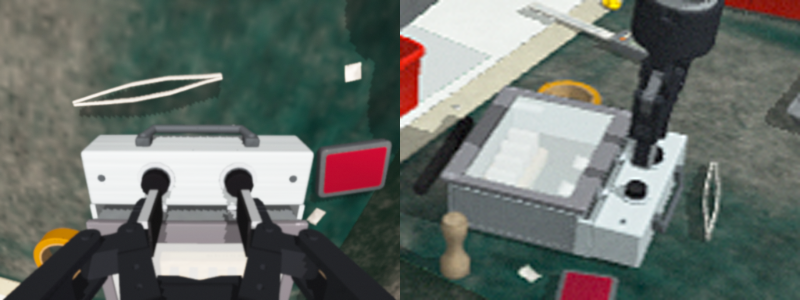

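The wrist half shows both fingertips above the buttons (button pixels about (155,182) and (239,182)). The scene half shows the finger just over the right button. Now I'll descend gently, watching the force.

>>> arm_command(increments=[112, 0, -0.001, 0.004, 0, 0, 0, 112, 0.001, -0.001, 0.008, 0, 0, 0, 112, 0.001, -0.001, 0.012, 0, 0, 0, 112, 0.001, -0.001, 0.016, 0, 0, 0, 112, 0.001, -0.001, 0.016, 0, 0, 0])

```text
clock: 5.68
tool_pos: [465.3, -117.9, 55.8]
orientation: [-0.136, 0.99, 0.006, 0.043]
wrist_force: [-0.4, 0.6, -0.9]
opening: 47.6
finger_force: 0.0
```

>>> arm_command(increments=[112, 0, 0, 0.001, 0, 0, 0, 112, 0, 0, 0.002, 0, 0, 0, 112, 0, 0, 0.002, 0, 0, 0, 112, 0, 0, 0.002, 0, 0, 0])

```text
clock: 6.18
tool_pos: [465.9, -117.9, 54.3]
orientation: [-0.136, 0.99, 0.006, 0.043]
wrist_force: [0.3, -0.2, 0.5]
opening: 47.9
finger_force: 0.0
```

>>> arm_command(increments=[112, 0, 0, 0.001, 0, 0, 0, 112, 0, 0, 0.002, 0, 0, 0, 112, 0, 0, 0.002, 0, 0, 0, 112, 0, 0, 0.002, 0, 0, 0])

```text
clock: 6.68
tool_pos: [466.0, -117.9, 52.4]
orientation: [-0.136, 0.99, 0.006, 0.043]
wrist_force: [-1.0, -0.2, 1.7]
opening: 47.8
finger_force: 0.9
```

>>> arm_command(increments=[112, 0, 0, 0.001, 0, 0, 0, 112, 0, 0, 0.002, 0, 0, 0, 112, 0, 0, 0.002, 0, 0, 0, 112, 0, 0, 0.002, 0, 0, 0])

```text
clock: 7.18
tool_pos: [466.0, -117.9, 50.3]
orientation: [-0.136, 0.99, 0.006, 0.043]
wrist_force: [-1.4, -1.2, 4.2]
opening: 47.8
finger_force: 2.2
```

>>> arm_command(increments=[112, 0, 0, 0.001, 0, 0, 0, 112, 0, 0, 0.002, 0, 0, 0, 112, 0, 0, 0.002, 0, 0, 0, 112, 0, 0, 0.002, 0, 0, 0])

```text
clock: 7.68
tool_pos: [466.1, -117.9, 48.3]
orientation: [-0.136, 0.99, 0.006, 0.043]
wrist_force: [-1.8, -1.9, 5.3]
opening: 47.7
finger_force: 2.7
```

>>> arm_command(increments=[112, 0, 0, 0.001, 0, 0, 0, 112, 0, 0, 0.002, 0, 0, 0, 112, 0, 0, 0.002, 0, 0, 0, 112, 0, 0, 0.002, 0, 0, 0, 112, 0, 0, 0.002, 0, 0, 0, 112, 0, 0, 0.002, 0, 0, 0, 112, 0, 0, 0.002, 0, 0, 0, 112, 0, 0, 0.002, 0, 0, 0])

```text
clock: 8.68
tool_pos: [466.1, -117.9, 46.4]
orientation: [-0.136, 0.99, 0.006, 0.043]
wrist_force: [-3.0, -1.4, 7.2]
opening: 47.7
finger_force: 3.4
```

Run:
```python
from workcell import *
from h import *
s=read_state();print(s["clock"],s["tool_pos"],s["opening"],s["wrist_force"],s["ft_torque"],s["finger_force"])
d=snapshot("wrist");e=snapshot("scene")
e2=cv2.resize(e["pixels"][80:230,200:400],(512,384),interpolation=cv2.INTER_CUBIC)
cv2.imwrite("pics/w4.png",cv2.resize(np.hstack([d["pixels"],e2]),(800,300)))
```

```text
8.675 [ 466.13712899 -117.90129878   46.43973079] 47.661237666778064 [-3.03687638 -1.38837103  7.17954353] [-0.09193864  0.67280132 -0.06820249] 3.39644577819854
```

View pics/w4.png

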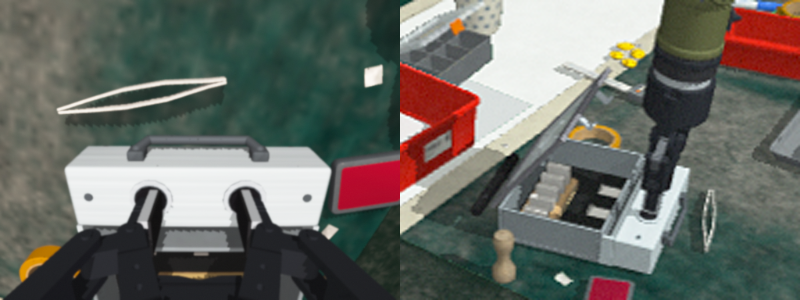

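The wrist half shows both buttons pressed in their bezels. The scene half shows the cover sprung up, with its edge near (605,70). I'll hold a little longer, then lift straight off and shut the fingers.

>>> arm_command(increments=[112, 0, 0, 0, 0, 0, 0, 112, 0, 0, 0, 0, 0, 0, 112, 0, 0, 0, 0, 0, 0, 112, 0, 0, 0, 0, 0, 0, 112, 0, 0, 0, 0, 0, 0, 112, 0, 0, 0, 0, 0, 0, 112, 0, 0, 0, 0, 0, 0, 112, 0, 0, 0, 0, 0, 0])

```text
clock: 9.78
tool_pos: [466.1, -117.9, 46.4]
orientation: [-0.136, 0.99, 0.006, 0.043]
wrist_force: [-3.0, -0.7, 7.0]
opening: 47.6
finger_force: 3.4
```

>>> arm_command(increments=[112, 0, 0, -0.005, 0, 0, 0, 112, -0.001, 0, -0.015, 0, 0, 0, 112, -0.003, 0, -0.03, 0, 0, 0, 255, -0.004, 0, -0.05, 0, 0, 0, 255, -0.006, 0, -0.07, 0, 0, 0, 255, -0.008, 0, -0.09, 0, 0, 0, 255, -0.01, 0, -0.105, 0, 0, 0, 255, -0.01, 0, -0.112, 0, 0, 0, 255, -0.01, 0, -0.112, 0, 0, 0])

```text
clock: 10.9
tool_pos: [466.9, -117.7, 159.0]
orientation: [-0.136, 0.99, 0.006, 0.044]
wrist_force: [-0.7, -0.2, 0.3]
opening: 0.3
finger_force: 0.0
```

Run:
```python
from workcell import *
from h import *
s=read_state();print(s["clock"],s["tool_pos"],s["opening"],s["wrist_force"])
yaw=15.29;a=np.radians(yaw);X=np.array([np.cos(a),np.sin(a)]);o=np.array([466.4,-117.5])+104*X
print(o,cc(s,o,yaw))
for x,z in((-60,158),(-20,158),(-8,158),(17.5,168),(44.5,172),(62.7,172),(75,170),(87,167)):
    p=o+x*X;print(x,inc(s,(*p,z),target(yaw+180,-5)))
d=snapshot("wrist");e=snapshot("scene")
th=1.1;print("pred edge scene",proj(e,[[*(o+(67-138*np.cos(th))*X+y*np.array([-X[1],X[0]])),50+138*np.sin(th)] for y in(-80,0,80)]))
e2=cv2.resize(e["pixels"][80:230,200:400],(512,384),interpolation=cv2.INTER_CUBIC)
cv2.imwrite("pics/w5.png",cv2.resize(np.hstack([d["pixels"],e2]),(800,300)))
```

```text
10.9 [ 466.91387069 -117.66341629  159.03810935] 0.25544401111870957 [-0.71894666 -0.194967    0.30043596]
[566.71875966 -90.07471131] [-103.54741219   -0.29314203  159.03810935]
-60 (array([-0.0433,  0.    ,  0.0049]), array([-0.  ,  0.04,  0.33]))
-20 (array([-0.0831, -0.0002,  0.0084]), array([-0.  ,  0.04,  0.33]))
-8 (array([-0.0951, -0.0003,  0.0094]), array([-0.  ,  0.04,  0.33]))
17.5 (array([-0.1214, -0.0004,  0.0017]), array([-0.  ,  0.04,  0.33]))
44.5 (array([-1.486e-01, -6.000e-04,  1.000e-04]), array([-0.  ,  0.04,  0.33]))
62.7 (array([-0.1667, -0.0007,  0.0017]), array([-0.  ,  0.04,  0.33]))
75 (array([-0.1788, -0.0007,  0.0048]), array([-0.  ,  0.04,  0.33]))
87 (array([-0.1905, -0.0008,  0.0088]), array([-0.  ,  0.04,  0.33]))
pred edge scene [[297.2974416  109.20170808]
 [286.58416903 124.46094854]
 [274.65736382 141.45491602]]
```

View pics/w5.png

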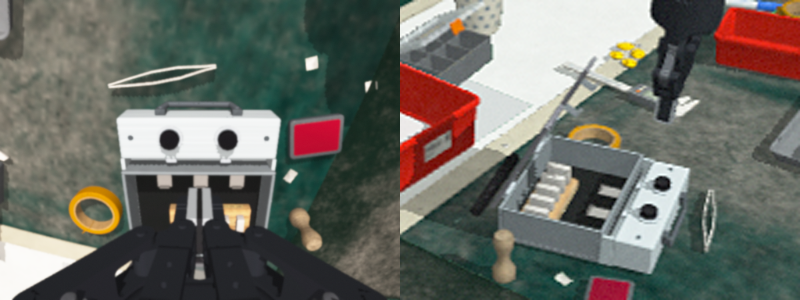

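The cover stands at 1.1: its upper edge corner is at scene pixel (297,110), against a predicted (297.3,109.2). Next I'll approach between the hooks and push, following the edge.

>>> arm_command(increments=[255, -0.02, 0, 0.002, 0, 0, 0.3, 255, -0.045, 0, 0.005, 0, 0, 0.3, 255, -0.067, 0, 0.007, 0, 0, 0.3, 255, -0.08, 0, 0.008, 0, 0, 0.3, 255, -0.087, 0, 0.009, 0, 0, 0.3, 255, -0.093, 0, 0.009, 0, 0, 0.3, 255, -0.098, 0, 0.008, 0, 0, 0.3, 255, -0.103, 0, 0.007, 0, 0, 0.3, 255, -0.108, 0, 0.005, 0, 0, 0.3])

```text
clock: 12.12
tool_pos: [570.7, -88.7, 163.4]
orientation: [-0.133, 0.99, 0.006, 0.043]
wrist_force: [0.5, 0.3, -0.3]
opening: 0.3
finger_force: 0.2
```

Run:
```python
from workcell import *
from h import *
s=read_state();yaw=15.29;a=np.radians(yaw);o=np.array([566.72,-90.07]);X=np.array([np.cos(a),np.sin(a)])
print(s["clock"],cc(s,o,yaw),s["wrist_force"],s["ft_torque"])
for x,z in((17.5,168),(44.5,172),(62.7,172),(75,170),(87,167)):print(x,inc(s,(*(o+x*X),z),target(yaw+180,-5)))
e=snapshot("scene");cv2.imwrite("pics/s6.png",cv2.resize(e["pixels"][80:230,200:400],(640,480),interpolation=cv2.INTER_CUBIC))
```

```text
12.125 [  4.21762116   0.31639091 163.43705609] [ 0.4757317   0.28173165 -0.2872437 ] [-0.05708828  0.11887548 -0.03778962]
17.5 (array([-0.0136, -0.0003, -0.0034]), array([ 0.01, -0.  ,  0.01]))
44.5 (array([-0.0409, -0.0003, -0.005 ]), array([ 0.01, -0.  ,  0.01]))
62.7 (array([-0.059 , -0.0003, -0.0034]), array([ 0.01, -0.  ,  0.01]))
75 (array([-0.0711, -0.0003, -0.0004]), array([ 0.01, -0.  ,  0.01]))
87 (array([-0.0828, -0.0003,  0.0037]), array([ 0.01, -0.  ,  0.01]))
```

View pics/s6.png

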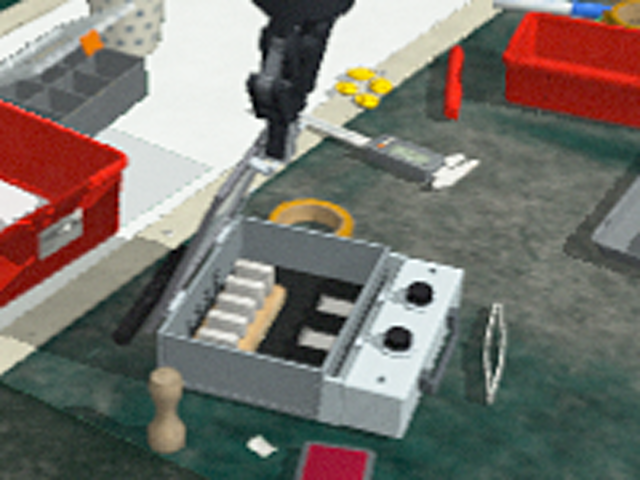

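The finger is at the cover's edge, around (280,150), and the case hasn't moved. I'll keep pushing and following the edge.

>>> arm_command(increments=[255, -0.005, 0, -0.001, 0, 0, 0, 255, -0.01, 0, -0.002, 0, 0, 0, 255, -0.015, 0, -0.003, 0, 0, 0, 255, -0.02, 0, -0.004, 0, 0, 0, 255, -0.025, 0, -0.005, 0, 0, 0, 255, -0.03, 0, -0.005, 0, 0, 0, 255, -0.035, 0, -0.005, 0, 0, 0, 255, -0.04, 0, -0.005, 0, 0, 0])

```text
clock: 13.18
tool_pos: [609.1, -78.1, 171.7]
orientation: [-0.133, 0.99, 0.006, 0.043]
wrist_force: [0.7, 0.2, 0.1]
opening: -0.0
finger_force: 0.1
```

>>> arm_command(increments=[255, -0.004, 0, 0, 0, 0, 0, 255, -0.009, 0, 0.001, 0, 0, 0, 255, -0.013, 0, 0.001, 0, 0, 0, 255, -0.018, 0, 0.002, 0, 0, 0, 255, -0.022, 0, 0.003, 0, 0, 0, 255, -0.026, 0, 0.003, 0, 0, 0, 255, -0.03, 0, 0.004, 0, 0, 0, 255, -0.033, 0, 0.005, 0, 0, 0])

```text
clock: 14.18
tool_pos: [641.1, -69.3, 169.5]
orientation: [-0.133, 0.99, 0.006, 0.043]
wrist_force: [-0.0, 0.2, -0.5]
opening: 0.2
finger_force: 0.0
```

Run:
```python
from workcell import *
from h import *
s=read_state();yaw=15.29;a=np.radians(yaw);o=np.array([566.72,-90.07]);X=np.array([np.cos(a),np.sin(a)]);Y=np.array([-X[1],X[0]])
print(s["clock"],cc(s,o,yaw),s["wrist_force"],s["ft_torque"])
e=snapshot("scene")
for th in(1.1,1.57,1.75,1.85):print(th,(proj(e,[[*(o+(67-138*np.cos(th))*X+y*Y),50+138*np.sin(th)] for y in(-80,80)])-[200,80])*3.2)
cv2.imwrite("pics/s7.png",cv2.resize(e["pixels"][80:230,200:400],(640,480),interpolation=cv2.INTER_CUBIC))
```

```text
14.175 [ 77.2601601    0.39520193 169.53180497] [-0.02369106  0.15420428 -0.52816239] [-0.05207225  0.09924652  0.00875947]
1.1 [[311.34704927  93.44734442]
 [238.89809428 196.65806631]]
1.57 [[234.71960352  61.75475238]
 [154.37177971 160.54668434]]
1.75 [[204.69936979  58.95153894]
 [121.68834517 156.67036439]]
1.85 [[188.56069014  59.6993449 ]
 [104.23477277 156.9912041 ]]
```

View pics/s7.png

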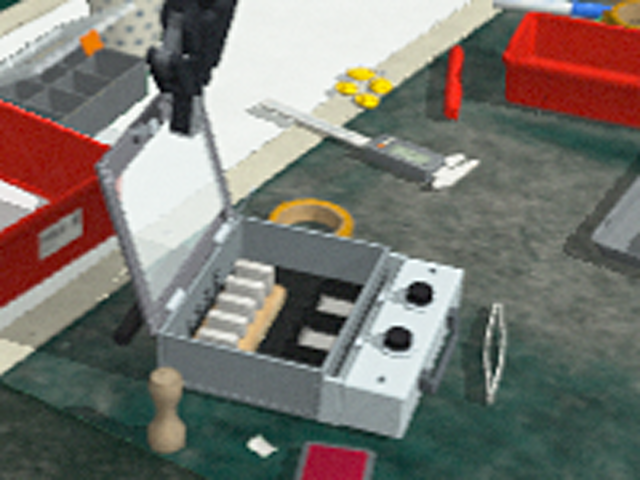

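The cover's near corner is at (100,160), which matches the 1.85 prediction of (104,157), so it lies on its stop. I'll retreat and check that numerically.

>>> arm_command(increments=[255, 0.01, 0, -0.001, 0, 0, 0, 255, 0.03, 0, -0.005, 0, 0, 0, 255, 0.06, 0, -0.015, 0, 0, 0, 255, 0.095, 0, -0.03, 0, 0, 0, 255, 0.13, 0, -0.045, 0, 0, 0, 255, 0.15, 0, -0.055, 0, 0, 0, 255, 0.15, 0, -0.055, 0, 0, 0, 255, 0.15, 0, -0.055, 0, 0, 0])

```text
clock: 15.22
tool_pos: [492.9, -110.2, 211.3]
orientation: [-0.133, 0.99, 0.006, 0.044]
wrist_force: [0.4, -0.6, -0.2]
opening: -0.0
finger_force: 0.0
```

Run:
```python
from workcell import *
from h import *
a=cv2.imread("pics/s7.png")
s=read_state();print(s["clock"],s["tool_pos"],s["wrist_force"])
e=snapshot("scene");b=cv2.resize(e["pixels"][80:230,200:400],(640,480),interpolation=cv2.INTER_CUBIC)
dd=cv2.absdiff(a,b).max(2)
for n,r in(("cover left half",(140,320,95,160)),("case",(230,440,155,470)),("stamp/ink",(365,480,140,380)),("tweezers",(300,410,475,515))):
    q=dd[r[0]:r[1],r[2]:r[3]];print(n,q.mean(),(q>40).mean())
```

```text
15.225 [ 492.94125183 -110.19201487  211.34618775] [ 0.42424115 -0.56489327 -0.24580084]
cover left half 3.378205128205128 0.0044444444444444444
case 3.2086016628873772 0.0
stamp/ink 3.795942028985507 0.0
tweezers 3.421818181818182 0.0
```

The cover stayed on its stop after I let go, nothing else moved, and the robot is clear.

```bash
python3 -c "
from workcell import *
print(job_done())"
```

```text
the job is handed in; nothing more can be done
None
```

The step-gauge case is open: I held both latch buttons down together until the cover sprung up, then pushed it back onto its stop, and handed the job in at about 15 s with the arm clear and nothing else seen to move.

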